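# Set out the trays for the medicine round

## Task

Lay the large carton flat in the white tray, on the printed rectangle and lengthways with it, and put the small carton flat on top of the large one, centred and lengthways with it. In the long metal tray stand the brown bottle in the ring next to the bed card, the pill jar in the ring at the other end by the bell, and the steel cup in the ring between them, mouth up, each in the middle of its ring. Leave the roll of tape and the hand stamp where they are.

Things in the scene. Friction and masses are not known exactly. Their poses are not given: they have to be found in the camera images.
- large_carton: the larger of two closed medicine cartons (white with a dark band), loose, lying flat: 96 mm long (its x), 56 mm wide (its y), 40 mm high, about 0.15 kg; origin at the centre of its underside. It may lie either way round
- small_carton: the smaller closed medicine carton (white with a dark band), loose, lying flat: 62 mm long (its x), 40 mm wide (its y), 24 mm high, about 0.05 kg; origin at the centre of its underside. It may lie either way round
- bottle: brown glass medicine bottle with a paper label and white cap, loose, standing: round body 44 mm in diameter up to 60 mm high, 88 mm high over the cap (29 mm in diameter), about 0.16 kg; origin at the centre of its underside, z up
- pill_jar: white plastic pill jar, loose, standing: body 40 mm in diameter up to 42 mm, above it a lid 45 mm in diameter, 58 mm high in all, about 0.07 kg; origin at the centre of its underside, z up
- steel_cup: open steel medicine cup, loose, standing mouth up: 50 mm in diameter at the rim, narrower towards the foot, 55 mm high, wall 3 mm, about 0.09 kg; origin at the centre of its underside, z up
- carton_tray: white flat tray, fixed: 170 mm long (its x) by 130 mm (its y), floor 4 mm thick, rim 9 mm high over the counter and 4 mm thick. A thin black rectangle, 104 by 64 mm, is printed on the middle of its floor, long side along the tray's x. Origin at the centre of its underside
- long_tray: long aluminium tray, fixed: 100 mm (its x) by 340 mm long (its y), floor 4 mm thick, rim 10 mm high over the counter and 4 mm thick. On its floor are three printed black rings, 62 mm in diameter, in a row at y = -80, 0 and +80 mm in the tray's frame (x = 0). At one end, 142 mm from the middle, stands the bed card, at the other end a small steel desk bell (38 mm across, 35 mm high); both are fixed. Origin at the centre of its underside
- bed_card: upright white blank card in a black foot, fixed inside one end of the long tray (either end): 66 mm wide across the tray (its x), 16 mm thick (its y), 70 mm high; origin at the centre of its underside, at y = +142 or -142 mm in the long tray's frame
- tape: bystander: clear roll of sticky tape lying flat, loose: 68 mm outside diameter, 40 mm hole, 24 mm high; origin at the centre of its underside
- stamp: bystander: hand stamp standing upright, loose: black foot 42 by 30 mm, wooden knob on top, 63 mm high; origin at the centre of its underside
There are look-alikes about, which are no part of the job. Leave any green or turquoise look-alike of the pill_jar alone. Leave any pink or turquoise look-alike of the large_carton alone.

How it is judged:
At the end, for the whole second after the job is handed in: Large carton on the white tray's floor and small carton on it, both centred within 12 mm and lengthways (0.2, 0.25 rad); on the long tray's floor bottle in the ring by the card, cup in the middle ring, jar in the ring by the bell, each within 12 mm; all upright (0.15 rad) and at rest (x of large_carton in the frame of carton_tray between -0.012 and 0.012 m and y of large_carton in the frame of carton_tray between -0.012 and 0.012 m and z of large_carton in the frame of carton_tray between -0.002 and 0.01 m and angle between the x axis of large_carton and the x axis of carton_tray, either way round below 0.2 rad and x of small_carton in the frame of large_carton between -0.012 and 0.012 m and y of small_carton in the frame of large_carton between -0.012 and 0.012 m and z of small_carton in the frame of large_carton between 0.035 and 0.045 m and angle between the x axis of small_carton and the x axis of large_carton, either way round below 0.25 rad and angle between each of large_carton, small_carton, bottle, pill_jar, steel_cup's own z axis and vertical below 0.15 rad and z of bottle in the frame of long_tray between -0.002 and 0.01 m and z of pill_jar in the frame of long_tray between -0.002 and 0.01 m and z of steel_cup in the frame of long_tray between -0.002 and 0.01 m and x of steel_cup in the frame of long_tray between -0.012 and 0.012 m and y of steel_cup in the frame of long_tray between -0.012 and 0.012 m and ((y of bed_card in the frame of long_tray above 0 m and x of bottle in the frame of long_tray between -0.012 and 0.012 m and y of bottle in the frame of long_tray between 0.068 and 0.092 m and x of pill_jar in the frame of long_tray between -0.012 and 0.012 m and y of pill_jar in the frame of long_tray between -0.092 and -0.068 m) or (y of bed_card in the frame of long_tray below 0 m and x of bottle in the frame of long_tray between -0.012 and 0.012 m and y of bottle in the frame of long_tray between -0.092 and -0.068 m and x of pill_jar in the frame of long_tray between -0.012 and 0.012 m and y of pill_jar in the frame of long_tray between 0.068 and 0.092 m)) and linear speed of each of large_carton, small_carton, bottle, pill_jar, steel_cup below 0.02 m/s); the robot touches nothing.
It fails at once if the roll of tape was moved more than 25 mm or tipped (distance of tape from where it was at the start of the episode above 0.025 m or angle between tape's own z axis and vertical above 0.5 rad).
It fails at once if the hand stamp was moved more than 25 mm or tipped (distance of stamp from where it was at the start of the episode above 0.025 m or angle between stamp's own z axis and vertical above 0.5 rad).
It also fails if it takes over 136 s, if anything falls off the work surface, if the arm or the gripper's body presses on something with over 40 N, if the wrist force passes 120 N, or if a joint passes its speed limit or range.

## Robot

A 6-joint arm with a two-finger parallel gripper is mounted at the origin on the work surface. World frame = base frame: x ahead of the robot, y to its left, z up, the work surface at z = 0. Lengths are in m, angles in rad, forces in N, time in s.
With the tool pointing down it reaches from about 0.425 to 0.925 m from the base axis. Payload 12.5 kg.
Tool frame: the origin (TCP) lies between the finger pads; the fingertips stand 8 mm ahead of it and the grasp point (between the pads) lies 11 mm behind it; z points along the fingers, y is the line along which they close (so a half turn about z gives the same grasp; the last joint's range is limited). The gripper opens to 85 mm and grips with 20 to 120 N. Pads are 22 mm wide; open, the fingers measure 114 mm over their backs; the gripper's body (76 mm by 85 mm) begins 54 mm behind the grasp point. The pads swing forward as they close: fully open they stand 13 mm farther back than shut.
Start: joints at [-1.418, 0.491, 1.559, -0, 1.092, -0.106], TCP at [0.16, -0.604, 0.239] pointing down, gripper open.
Joint ranges: [-3.1, 3.1], [-0.84, 2.19], [0.05, 2.79], [-1.13, 4.28], [0.06, 2.93], [-2.69, 2.69]. Speed limits (rad/s): [2.22, 2.22, 2.79, 3.14, 3.14, 3.14].

## Interface

Orientations are given as a unit quaternion [x, y, z, w].
In Python, from rig import arm gives the robot as it stands.
- The arm moves only by the tool servo_tool, never from a script. Its argument "steps" is a list of rows, each a list of 6 numbers: the shift along the tool's x, y, z in mm, then the turn, a rotation vector about the tool's x, y, z in degrees. A call has 1 to 20 rows; each row is the pose to reach, as a shift and turn from the pose commanded when the call began, along the tool's axes at that moment; what a row does not reach only later rows make up. A row lasts 1/12 s, in which the tool goes at most 41.7 mm and 7.16 degrees, less where a joint would pass 70% of its speed; a pose out of reach is approached as far as the arm can. A call with a gripper value outside its range is refused whole. "jaw" is the opening in per cent of the stroke, from 0 (shut) to 100 (fully open), set as the call begins (left out, the last holds). The fingers move at their own pace and stop on an object; "grip_force" is the grip in N (left out, the last holds). Time passes only in rows, so rows that repeat a pose let the fingers close. It gives the time, the measured TCP pose, the force, the opening and the grip force at its end, in the units of the state.
- arm.observe(): the state, without advancing time (a new reading comes with each control period).
- arm.grab_frame(name): name is "scene" or "top" or "wrist"; returns the picture (384x512x3 uint8, red, green, blue); there is no depth.
- arm.get_calibration(name): a dict with "vfov" (degrees; the focal length in pixels is half the picture's height over the tangent of half this angle, whatever the lens; pixels are square), "cx", "cy" (the principal point, pixels), "k1" (the pictures are not rectified: a ray, as slopes to the right and down, at radius r is drawn at 1 + k1 r^2 times it, then the intrinsics apply), "extrinsics" (4x4, takes a point from camera to world coordinates); the wrist camera has in their place "mount" (4x4, takes a point from camera to tool coordinates, whose origin is the TCP and whose axes are the flange's). Camera axes: x right, y up, looking along -z (the intrinsics and any distortion apply to the point x, -y, -z); pixel columns grow to the right and rows downward; lengths in m; the calibration is good to about 2 mm. A picture is of the moment at which its call begins: read the wrist's pose just before it. get_calibration takes no time and is no camera call.
- arm.hand_in(): hands the job in; it is judged then, once.
The state is a dict: "time_s": time; "joint_pos": joint angles; "qvel": joint speeds; "effort": joint torques, N m; "position": TCP position; "orientation": TCP orientation; "ft_force": force on the tool from outside, world axes, zero at the start; "moment": the same for the moment, N m; "finger_gap": opening from 0.0 (shut) to 1.0 (fully open); "grasp_force": force on a finger pad.
Only numpy, scipy, OpenCV 4.12 (cv2) and the standard library are available. Lean on these libraries where they do the work, as an engineer would, in place of code of your own. Each camera call takes 0.05 s, during which the arm holds its last target. There are 200 camera calls.

## Working session

There is one attempt and no reset: what is moved stays moved. The work goes in short steps, Python scripts to look and compute and a tool call to move; the robot and the scene stay as the last step left them, time stands still between calls to the robot, and variables do not carry over. Pictures are saved under pics/ and viewed, at most 14 in all, crops included, and the job is handed in when it is done.

Besides the shell and the picture viewer there is one more tool, called after "Call:" as a command line: name --pt "numbers of a row" for each row, then --argument value for the rest. servo_tool: Moves the arm, as the interface text tells. Its arguments: {"type":"object","properties":{"steps":{"type":"array","items":{"type":"array","items":{"type":"number"}}},"jaw":{"type":"number"},"grip_force":{"type":"number"}},"required":["steps"]}

```bash
ls; mkdir -p pics
python3 - <<'E'
from rig import arm
import cv2,numpy as np
s=arm.observe();print({k:np.round(v,3).tolist() for k,v in s.items()})
for n in("scene","top","wrist"):
    c=arm.get_calibration(n);print(n,{k:np.round(v,4).tolist() for k,v in c.items()})
a=[cv2.cvtColor(arm.grab_frame(n),cv2.COLOR_RGB2BGR) for n in("top","scene")]
for n,i in zip(("top","scene"),a): cv2.imwrite(f"pics/{n}0.png",i); cv2.imwrite(f"pics/{n}0b.png",cv2.resize(i,(800,600),interpolation=cv2.INTER_CUBIC))
E
```

```text
pics
{'time_s': 0.0, 'joint_pos': [-1.418, 0.492, 1.559, 0.0, 1.092, -0.106], 'qvel': [-0.001, -0.0, -0.001, 0.001, 0.0, -0.002], 'effort': [-0.001, -61.845, -26.16, -0.0, 0.004, -0.0], 'position': [0.16, -0.604, 0.239], 'orientation': [0.992, 0.129, -0.0, -0.001], 'ft_force': [0.282, 0.582, 0.408], 'moment': [-0.077, 0.003, 0.019], 'grasp_force': 0.0, 'finger_gap': 0.996}
scene {'vfov': 56.4341, 'cx': 256.8481, 'cy': 195.5517, 'k1': -0.0881, 'extrinsics': [[0.2195, -0.7068, 0.6725, 1.1261], [0.9755, 0.1492, -0.1616, -0.1887], [0.0139, 0.6915, 0.7222, 0.7553], [0.0, 0.0, 0.0, 1.0]]}
top {'vfov': 47.866, 'cx': 257.7707, 'cy': 186.5182, 'k1': -0.0025, 'extrinsics': [[-0.0024, 0.9876, -0.1567, 0.2961], [-1.0, -0.0022, 0.0012, -0.0414], [0.0008, 0.1568, 0.9876, 1.1796], [0.0, 0.0, 0.0, 1.0]]}
wrist {'vfov': 70.9789, 'cx': 255.0652, 'cy': 185.6892, 'k1': -0.0227, 'mount': [[-0.0009, 0.954, 0.2997, 0.0773], [1.0, 0.0012, -0.0006, 0.0003], [-0.001, 0.2997, -0.954, -0.1367], [0.0, 0.0, 0.0, 1.0]]}
```

View pics/top0b.png

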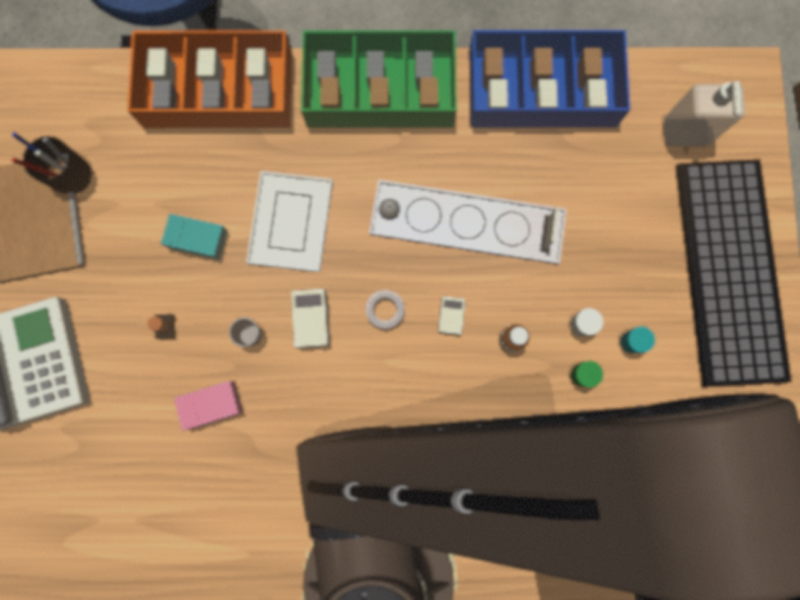

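View pics/scene0b.png

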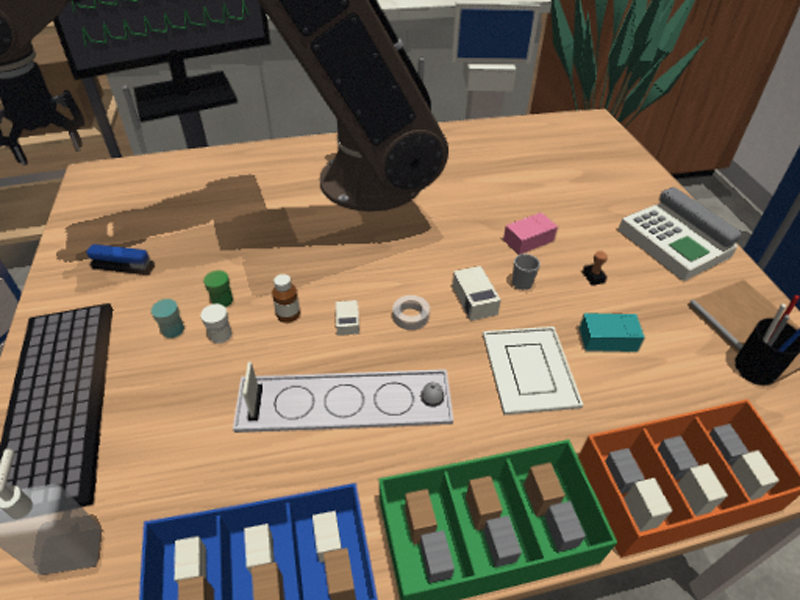

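The top picture (800x600 scale) shows the stamp at (160,325), cup (245,333), large carton (310,318), tape (385,310), small carton (452,315), bottle (517,338) and white jar (588,323). The carton tray is at (290,221). The long tray is at (467,221), with the bell at its left end and the card at its right. Next I'll measure them with masks.

```bash
cat > h.py <<'E'
import numpy as np,cv2
from rig import arm
from scipy.spatial.transform import Rotation as R
def grab(n):
    s=arm.observe(); return s,arm.grab_frame(n)
def cam(n,s=None):
    c=arm.get_calibration(n); f=192/np.tan(np.radians(c["vfov"]/2))
    if n=="wrist":
        T=np.eye(4);T[:3,:3]=R.from_quat(s["orientation"]).as_matrix();T[:3,3]=s["position"];T=T@np.array(c["mount"])
    else: T=np.array(c["extrinsics"])
    return np.array([[f,0,c["cx"]],[0,f,c["cy"]],[0,0,1]]),np.array([c["k1"],0,0,0]),T
def ray(px,z,n,s=None):
    K,d,T=cam(n,s)
    u=cv2.undistortPoints(np.array(px,float).reshape(-1,1,2),K,d).reshape(-1,2)
    v=np.c_[u[:,0],-u[:,1],-np.ones(len(u))]@T[:3,:3].T; o=T[:3,3]
    return (o+v*((z-o[2])/v[:,2])[:,None])[:,:2]
def proj(P,n,s=None):
    K,d,T=cam(n,s); p=(np.atleast_2d(P)-T[:3,3])@T[:3,:3]
    return cv2.projectPoints((p*[1,-1,-1]).reshape(-1,1,3),np.zeros(3),np.zeros(3),K,d)[0].reshape(-1,2)
def rect(pts): # metric min-area rect: centre, long, short, yaw of long side
    (c,(w,h),a)=cv2.minAreaRect((pts*1000).astype(np.float32))
    if w<h:w,h,a=h,w,a+90
    return np.round(c,1),round(w,1),round(h,1),round((a+90)%180-90,1)
def blobs(m,amin):
    return [c for c in cv2.findContours(m.astype(np.uint8),cv2.RETR_EXTERNAL,cv2.CHAIN_APPROX_NONE)[0] if cv2.contourArea(c)>amin]
E
python3 - <<'E'
from h import *
im=cv2.imread("pics/top0.png"); hsv=cv2.cvtColor(im,cv2.COLOR_BGR2HSV)
m=(hsv[...,1]<70)&(hsv[...,2]>60)
roi=np.zeros_like(m);roi[105:240,90:420]=1
for c in blobs(m&roi,25):
    x=c.reshape(-1,2); z=.01 if cv2.contourArea(c)>1000 else 0.04
    print(x.mean(0).round(),cv2.contourArea(c),rect(ray(x,z,"top")))
# rings & printed rectangle: dark on white
g=cv2.cvtColor(im,cv2.COLOR_BGR2GRAY)
for n,(x0,y0,x1,y1) in dict(ct=(170,118,202,164),lt=(255,122,345,160)).items():
    sub=g[y0:y1,x0:x1]; mm=sub<np.median(sub)-25
    for c in blobs(mm,60):
        x=c.reshape(-1,2)+[x0,y0]; print(n,x.mean(0).round(),rect(ray(x,.004,"top")))
E
```

```text
[332. 215.] 103.5 (array([ 401.7, -237.3]), 29.4, 29.1, 89.9)
[156. 213.] 255.5 (array([407.5, 225.6]), 49.6, 45.9, 45.9)
[376. 206.] 261.0 (array([ 425.4, -354.6]), 51.3, 45.3, 89.9)
[289. 202.] 318.0 (array([ 436.2, -125.1]), 62.7, 40.4, -7.3)
[246. 198.] 461.0 (array([446.3, -11.4]), 64.3, 63.8, -0.1)
[198. 203.] 767.5 (array([432.4, 115.5]), 98.4, 59.7, 4.3)
[124. 151.] 814.5 (array([575.6, 319.2]), 107.7, 61.8, 77.1)
[299. 142.] 4305.5 (array([ 608.8, -158.3]), 343.0, 104.2, 80.7)
[185. 142.] 2774.5 (array([610.3, 159.2]), 173.5, 133.0, -7.0)
ct [185. 141.] (array([611.9, 159.7]), 106.6, 67.9, -7.2)
lt [277. 157.] (array([ 570. , -102.1]), 133.5, 20.0, 89.9)
lt [321. 125.] (array([ 651.9, -218.7]), 135.3, 29.1, 89.9)
```

```bash
cat >> h.py <<'E'
def go(x,y,z,psi):  # mm, deg: print needed shift in current tool axes and turn about tool z
    s=arm.observe(); M=R.from_quat(s["orientation"]); p=np.array(s["position"])*1000
    Rt=R.from_matrix(np.c_[[np.cos(np.radians(psi)),np.sin(np.radians(psi)),0],[np.sin(np.radians(psi)),-np.cos(np.radians(psi)),0],[0,0,-1]])
    d=M.inv().apply(np.array([x,y,z])-p); r=np.degrees((M.inv()*Rt).as_rotvec())
    print("t",round(s["time_s"],1),"shift",d.round(1),"turn",r.round(1))
E
python3 - <<'E'
from h import *
im=cv2.imread("pics/top0.png"); hsv=cv2.cvtColor(im,cv2.COLOR_BGR2HSV)
m=(hsv[...,1]<70)&(hsv[...,2]>60)
bright=(hsv[...,1]<60)&(hsv[...,2]>150)
for n,c,z,k in [("bottle",(332,215),.088,bright),("cup",(156,213),.055,m),("jar",(376,206),.058,bright),("small",(289,202),.024,m),("large",(198,203),.04,m)]:
    r=np.zeros_like(m);r[c[1]-26:c[1]+26,c[0]-22:c[0]+22]=1
    for b in blobs(k&r,40): print(n,cv2.contourArea(b),rect(ray(b,z,"top")))
print(ray(np.array([[512,228],[468,221],[424,215],[290,221]])*.64,.004,"top").round(4))
d=np.array([np.cos(np.radians(80.7)),np.sin(np.radians(80.7))])
for k in(-80,0,80): print(np.array([608.8,-158.3])+k*d)
go(420,-351,180,80.7)
E
```

```text
bottle 90.5 (array([ 397.4, -230.4]), 28.0, 25.3, -1.6)
cup 255.5 (array([406., 222.]), 48.9, 45.3, 45.9)
jar 211.5 (array([ 423.5, -353.7]), 44.5, 41.8, -2.4)
small 318.0 (array([ 438.2, -126.3]), 63.6, 40.9, -7.3)
large 767.5 (array([432.4, 115.5]), 98.4, 59.7, 4.3)
[[ 0.5971 -0.2384]
 [ 0.6101 -0.16  ]
 [ 0.6214 -0.0813]
 [ 0.6108  0.1588]]
[ 595.87169431 -237.24845731]
[ 608.8 -158.3]
[621.72830569 -79.35154269]
t 0.1 shift [ 316.1 -177.9   59. ] turn [ -0.1  -0.  -65.9]
```

Call:
servo_tool --pt "80 -45 15 0 0 -16" --pt "160 -90 30 0 0 -33" --pt "240 -134 45 0 0 -50" --pt "316 -178 59 0 0 -66" --pt "316 -178 59 0 0 -66" --pt "316 -178 59 0 0 -66" --pt "316 -178 59 0 0 -66" --pt "316 -178 59 0 0 -66" --pt "316 -178 59 0 0 -66" --pt "316 -178 59 0 0 -66" --pt "316 -178 59 0 0 -66" --pt "316 -178 59 0 0 -66" --pt "316 -178 59 0 0 -66" --pt "316 -178 59 0 0 -66" --jaw 78 --grip_force 30

```text
time_s: 1.27
position: [0.4193, -0.3521, 0.1804]
orientation: [0.762, 0.647, -0.0, 0.0]
ft_force: [0.4, -0.4, 0.9]
finger_gap: 0.782
grasp_force: 0.0
```

Run:
```python
from h import *
s,f=grab("wrist"); np.save("s.npy",s)
for n,p in dict(jar=(423.5,-353.7,58),bot=(397.4,-230.4,88)).items(): print(n,proj(np.array(p)/1000,"wrist",s).round(1))
cv2.imwrite("pics/w1.png",cv2.cvtColor(f,cv2.COLOR_RGB2BGR))
hsv=cv2.cvtColor(f,cv2.COLOR_RGB2HSV)
for b in blobs((hsv[...,1]<60)&(hsv[...,2]>150),300):
    c,r=cv2.minEnclosingCircle(b); print(np.round(c),r,cv2.contourArea(b),ray(c,.058,"wrist",s).round(4))
go(423.5,-353.7,180,80.7); print(s["finger_gap"])
```

```text
jar [[258.7 181.8]]
bot [[200.5  47.3]]
[265. 174.] 19.981340408325195 478.5 [[ 0.4309 -0.3472]]
[203.  45.] 19.767553329467773 1073.0 [[ 0.3953 -0.2226]]
[407.  62.] 82.50615692138672 10959.5 [[ 0.5716 -0.2648]]
t 1.3 shift [-1.   4.4  0.4] turn [ 0.  0. -0.]
0.7822848743313204
```

View pics/w1.png

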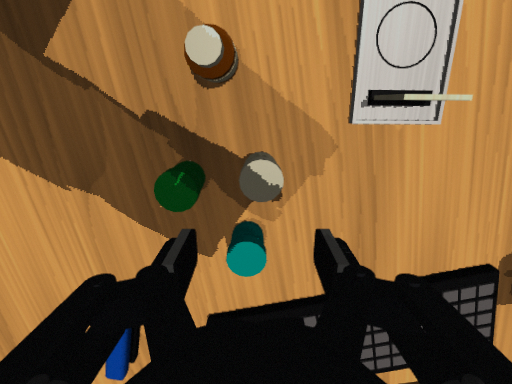

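The wrist view shows the jar lid at about (262,180), matching the top-view estimate to within 3 px, and the bottle cap at (203,45). The fingers are clear of the look-alikes, so I'm descending on the jar.

Call:
servo_tool --pt "0 5 30 0 0 0" --pt "0 5 60 0 0 0" --pt "0 5 90 0 0 0" --pt "0 5 115 0 0 0" --pt "0 5 130 0 0 0" --pt "0 5 140 0 0 0" --pt "0 5 142 0 0 0" --pt "0 5 142 0 0 0" --pt "0 5 142 0 0 0"

```text
time_s: 2.07
position: [0.425, -0.3526, 0.0392]
orientation: [0.762, 0.648, 0.0, 0.001]
ft_force: [0.7, -0.3, -0.4]
finger_gap: 0.782
grasp_force: 0.0
```

Call:
servo_tool --pt "0 0 0 0 0 0" --pt "0 0 0 0 0 0" --pt "0 0 0 0 0 0" --pt "0 0 0 0 0 0" --pt "0 0 0 0 0 0" --pt "0 0 0 0 0 0" --pt "0 0 0 0 0 0" --pt "0 0 0 0 0 0" --jaw 0

```text
time_s: 2.73
position: [0.4252, -0.3524, 0.0395]
orientation: [0.761, 0.648, 0.0, 0.001]
ft_force: [-1.3, -0.6, 5.5]
finger_gap: 0.513
grasp_force: 29.7
```

Call:
servo_tool --pt "0 0 -10 0 0 0" --pt "0 0 -30 0 0 0" --pt "0 0 -60 0 0 0" --pt "0 0 -90 0 0 0" --pt "0 0 -120 0 0 0" --pt "0 0 -120 0 0 0" --pt "0 0 -120 0 0 0"

```text
time_s: 3.32
position: [0.4252, -0.3523, 0.1605]
orientation: [0.761, 0.648, 0.0, 0.002]
ft_force: [0.1, 0.0, -1.5]
finger_gap: 0.514
grasp_force: 31.0
```

Run:
```python
from h import *
s,f=grab("wrist")
cv2.imwrite("pics/w2.png",cv2.cvtColor(f,cv2.COLOR_RGB2BGR))
go(622.5,-80,160,80.7); print(s["finger_gap"],s["grasp_force"])
```

```text
t 3.4 shift [299.9 151.9  -1.1] turn [0.1 0.  0.1]
0.514016428822191 30.951574444770813
```

View pics/w2.png

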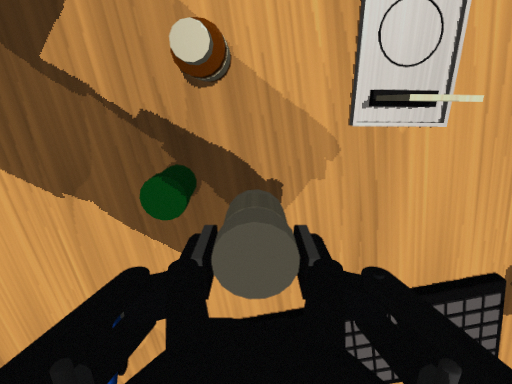

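The wrist view shows the jar upright and centred between the pads, lid at about (256,257). The turquoise and green look-alikes were not touched.

Call:
servo_tool --pt "40 20 0 0 0 0" --pt "80 41 0 0 0 0" --pt "115 58 0 0 0 0" --pt "150 76 0 0 0 0" --pt "185 94 0 0 0 0" --pt "220 112 0 0 0 0" --pt "255 129 0 0 0 0" --pt "285 145 0 0 0 0" --pt "300 152 0 0 0 0" --pt "300 152 0 0 0 0" --pt "300 152 0 0 0 0" --pt "300 152 0 0 0 0" --pt "300 152 0 0 0 0"

```text
time_s: 4.45
position: [0.622, -0.081, 0.1578]
orientation: [0.762, 0.648, -0.0, -0.0]
ft_force: [0.1, 0.3, -0.8]
finger_gap: 0.519
grasp_force: 31.0
```

Run:
```python
from h import *
s,f=grab("wrist")
cv2.imwrite("pics/w3.png",cv2.cvtColor(f,cv2.COLOR_RGB2BGR))
print(ray((256,257),.179,"wrist",s),s["position"])
g=cv2.cvtColor(f,cv2.COLOR_RGB2GRAY)
print("pred rings",[proj(np.array([609.5+k*.162,-159+k*.987,4])/1000,"wrist",s).round(1).tolist() for k in(-80,0,80)])
go(622.5,-80,44,80.7)
```

```text
[[ 0.62369727 -0.07775325]] [ 0.62198841 -0.08104037  0.15775231]
pred rings [[[254.8, 291.6]], [[254.8, 236.4]], [[254.8, 172.0]]]
t 4.5 shift [  1.2   0.3 114. ] turn [-0.  0.  0.]
```

View pics/w3.png

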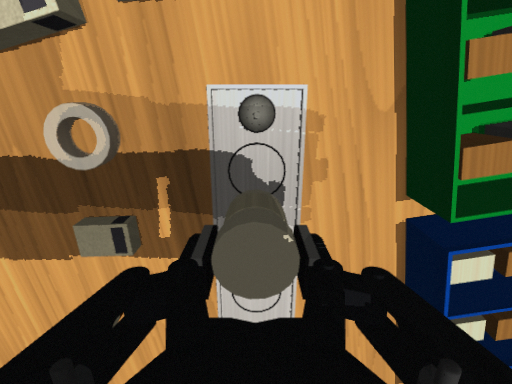

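The ring's centre is at (256,171), against a predicted (255,172), so the jar is over it and I'm lowering.

Call:
servo_tool --pt "0 1 30 0 0 0" --pt "0 1 60 0 0 0" --pt "0 1 85 0 0 0" --pt "0 1 100 0 0 0" --pt "0 1 107 0 0 0" --pt "0 1 111 0 0 0" --pt "0 1 113 0 0 0" --pt "0 1 113 0 0 0" --pt "0 1 113 0 0 0"

```text
time_s: 5.25
position: [0.6241, -0.0805, 0.0463]
orientation: [0.761, 0.648, 0.0, 0.001]
ft_force: [0.5, -0.5, -0.5]
finger_gap: 0.512
grasp_force: 31.0
```

Call:
servo_tool --pt "0 0 0 0 0 0" --pt "0 0 0 0 0 0" --pt "0 0 0 0 0 0" --pt "0 0 0 0 0 0" --pt "0 0 -10 0 0 0" --pt "0 0 -40 0 0 0" --pt "0 0 -80 0 0 0" --pt "0 0 -120 0 0 0" --pt "0 0 -140 0 0 0" --pt "0 0 -140 0 0 0" --jaw 78

```text
time_s: 6.08
position: [0.6253, -0.0806, 0.1914]
orientation: [0.761, 0.648, 0.003, 0.004]
ft_force: [-0.5, 0.6, -0.3]
finger_gap: 0.778
grasp_force: 0.0
```

Run:
```python
from h import *
go(398.5,-229.5,184,80.7)
```

```text
t 6.1 shift [-183.2 -200.3    5.8] turn [0.5 0.  0.1]
```

Call:
servo_tool --pt "-25 -27 5 0 0 0" --pt "-50 -55 5 0 0 0" --pt "-75 -82 5 0 0 0" --pt "-100 -109 5 0 0 0" --pt "-125 -137 5 0 0 0" --pt "-150 -164 5 0 0 0" --pt "-175 -190 5 0 0 0" --pt "-183 -200 5 0 0 0" --pt "-183 -200 5 0 0 0" --pt "-183 -200 5 0 0 0" --pt "-183 -200 5 0 0 0"

```text
time_s: 7.0
position: [0.3977, -0.2288, 0.1804]
orientation: [0.761, 0.648, 0.0, 0.0]
ft_force: [0.2, 0.5, 0.7]
finger_gap: 0.781
grasp_force: 0.0
```

Run:
```python
from h import *
s,f=grab("wrist"); hsv=cv2.cvtColor(f,cv2.COLOR_RGB2HSV)
for b in blobs((hsv[...,1]<60)&(hsv[...,2]>110),300):
    c,r=cv2.minEnclosingCircle(b)
    if r<40: print(np.round(c),r,ray(c,.088,"wrist",s).round(4))
print(proj([.3985,-.2295,.088],"wrist",s),s["position"])
t,f2=grab("top");cv2.imwrite("pics/t2.png",cv2.cvtColor(f2,cv2.COLOR_RGB2BGR))
go(398.5,-229.5,36,80.7)
```

```text
[282.  67.] 36.800235748291016 [[ 0.4354 -0.1313]]
[[255.20164541 190.96199723]] [ 0.39768725 -0.22883472  0.18035168]
t 7.1 shift [ -0.8   0.8 144.2] turn [0.  0.  0.2]
```

Run:
```python
from h import *
s,f=grab("wrist")
t=cv2.cvtColor(f,cv2.COLOR_RGB2BGR); b=cv2.imread("pics/t2.png")[110:300,230:420]
b=cv2.resize(b,(384,384)); cv2.imwrite("pics/w4.png",cv2.resize(np.hstack([t,b]),None,fx=.89,fy=.89))
```

```text
(no output)
```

View pics/w4.png

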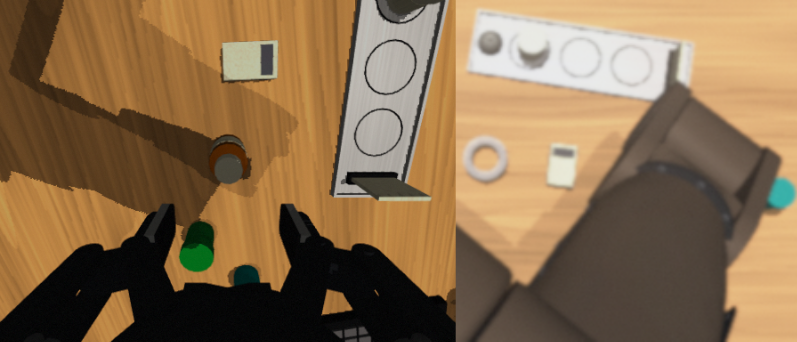

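The bottle cap is at about (256,190) in full-resolution pixels, as predicted. The top crop shows the jar standing in the ring by the bell.

Call:
servo_tool --pt "-1 1 30 0 0 0" --pt "-1 1 60 0 0 0" --pt "-1 1 90 0 0 0" --pt "-1 1 115 0 0 0" --pt "-1 1 132 0 0 0" --pt "-1 1 142 0 0 0" --pt "-1 1 144 0 0 0" --pt "-1 1 144 0 0 0"

```text
time_s: 7.82
position: [0.3981, -0.2297, 0.0357]
orientation: [0.761, 0.649, -0.0, -0.001]
ft_force: [-0.0, -0.4, 0.1]
finger_gap: 0.782
grasp_force: 0.0
```

Call:
servo_tool --pt "0 0 0 0 0 0" --pt "0 0 0 0 0 0" --pt "0 0 0 0 0 0" --pt "0 0 0 0 0 0" --pt "0 0 0 0 0 0" --pt "0 0 0 0 0 0" --pt "0 0 0 0 0 0" --jaw 0 --grip_force 35

```text
time_s: 8.4
position: [0.3984, -0.2304, 0.0372]
orientation: [0.761, 0.648, 0.0, 0.001]
ft_force: [0.8, 2.1, 6.5]
finger_gap: 0.499
grasp_force: 35.8
```

Call:
servo_tool --pt "0 0 -10 0 0 0" --pt "0 0 -30 0 0 0" --pt "0 0 -60 0 0 0" --pt "0 0 -90 0 0 0" --pt "0 0 -115 0 0 0" --pt "0 0 -120 0 0 0" --pt "0 0 -120 0 0 0"

```text
time_s: 8.98
position: [0.3983, -0.2305, 0.1579]
orientation: [0.761, 0.648, 0.0, 0.002]
ft_force: [-0.2, -0.6, -1.3]
finger_gap: 0.505
grasp_force: 36.1
```

Run:
```python
from h import *
d=[.162,.987]
go(598,-238.5,157,80.7)
```

```text
t 9.0 shift [ 23.9 198.4   1.6] turn [0.2 0.1 0.1]
```

Call:
servo_tool --pt "4 33 0 0 0 0" --pt "8 66 0 0 0 0" --pt "12 99 0 0 0 0" --pt "16 132 0 0 0 0" --pt "20 162 0 0 0 0" --pt "23 185 0 0 0 0" --pt "24 198 0 0 0 0" --pt "24 198 0 0 0 0" --pt "24 198 0 0 0 0" --pt "24 198 0 0 0 0"

```text
time_s: 9.82
position: [0.596, -0.2378, 0.155]
orientation: [0.761, 0.648, -0.001, -0.001]
ft_force: [-0.1, -0.1, -0.7]
finger_gap: 0.5
grasp_force: 36.2
```

Run:
```python
from h import *
s,f=grab("wrist"); cv2.imwrite("pics/w5.png",cv2.cvtColor(f,cv2.COLOR_RGB2BGR))
print(s["position"],[proj(np.array([611+k*.162,-159+k*.987,4])/1000,"wrist",s).round(1).tolist() for k in(-80,0,80)],proj(s["position"]+np.array([0,0,.0518]),"wrist",s))
go(598,-238.5,41,80.7)
```

```text
[ 0.59601367 -0.23781649  0.15499612] [[[256.5, 173.5]], [[256.7, 97.5]], [[257.0, 8.1]]] [[253.09043121 308.1868118 ]]
t 9.9 shift [ -0.2   2.2 114.5] turn [-0.1 -0.   0.1]
```

View pics/w5.png

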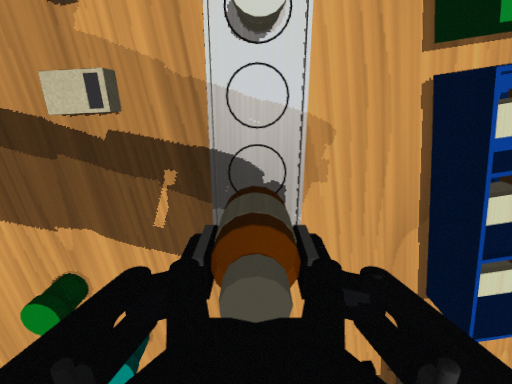

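Run:
```python
from h import *
s=arm.observe(); M=R.from_quat(s["orientation"]).as_matrix()
P=lambda r,z,o=0:proj(np.array(s["position"])+np.array([0,0,z])+np.array([(o+r*np.cos(a))*M[:,0]+r*np.sin(a)*M[:,1] for a in np.linspace(0,6.28,80)]),"wrist",s)
for o in(0,.003,.006):
  for n,r,z in(("cap",.0145,.051),("body60",.022,.023),("foot",.022,-.037)): q=P(r,z,o); print(o,n,q.min(0).round(),q.max(0).round())
```

```text
0 cap [216. 275.] [290. 335.]
0 body60 [209. 224.] [299. 302.]
0 foot [223. 186.] [286. 243.]
0.003 cap [216. 268.] [291. 330.]
0.003 body60 [208. 218.] [299. 297.]
0.003 foot [223. 181.] [286. 240.]
0.006 cap [215. 261.] [291. 324.]
0.006 body60 [208. 212.] [299. 292.]
0.006 foot [222. 177.] [286. 236.]
```

The rings in view are the middle one at (257,95) and the bottle's at (257,173). The bottle's foot edge at row 186 means it is centred on the tool, so I'm lowering.

Call:
servo_tool --pt "0 2 30 0 0 0" --pt "0 2 60 0 0 0" --pt "0 2 85 0 0 0" --pt "0 2 100 0 0 0" --pt "0 2 108 0 0 0" --pt "0 2 112 0 0 0" --pt "0 2 114 0 0 0" --pt "0 2 114 0 0 0" --pt "0 2 114 0 0 0"

```text
time_s: 10.62
position: [0.5995, -0.2386, 0.0434]
orientation: [0.761, 0.648, 0.0, 0.001]
ft_force: [0.9, 0.0, -0.8]
finger_gap: 0.503
grasp_force: 36.2
```

Call:
servo_tool --pt "0 0 0 0 0 0" --pt "0 0 0 0 0 0" --pt "0 0 0 0 0 0" --pt "0 0 0 0 0 0" --pt "0 0 -10 0 0 0" --pt "0 0 -40 0 0 0" --pt "0 0 -80 0 0 0" --pt "0 0 -120 0 0 0" --pt "0 0 -150 0 0 0" --pt "0 0 -150 0 0 0" --pt "0 0 -150 0 0 0" --jaw 75

```text
time_s: 11.53
position: [0.5996, -0.2386, 0.1948]
orientation: [0.761, 0.648, 0.001, 0.002]
ft_force: [-0.4, 0.6, -0.9]
finger_gap: 0.75
grasp_force: 0.0
```

Run:
```python
from h import *
go(460,-60,190,80.7); go(406,222.5,190,80.7)
```

```text
t 11.5 shift [ 154.  -166.3    4. ] turn [0.2 0.1 0.1]
t 11.5 shift [ 424.3 -264.6    3.2] turn [0.2 0.1 0.1]
```

Call:
servo_tool --pt "30 -19 3 0 0 0" --pt "62 -39 3 0 0 0" --pt "95 -59 3 0 0 0" --pt "130 -81 3 0 0 0" --pt "165 -103 3 0 0 0" --pt "200 -125 3 0 0 0" --pt "235 -147 3 0 0 0" --pt "270 -168 3 0 0 0" --pt "305 -190 3 0 0 0" --pt "340 -212 3 0 0 0" --pt "375 -234 3 0 0 0" --pt "405 -253 3 0 0 0" --pt "424 -265 3 0 0 0" --pt "424 -265 3 0 0 0" --pt "424 -265 3 0 0 0" --pt "424 -265 3 0 0 0" --jaw 85

```text
time_s: 12.87
position: [0.405, 0.2221, 0.1887]
orientation: [0.761, 0.648, -0.001, -0.0]
ft_force: [0.1, 0.1, -0.1]
finger_gap: 0.853
grasp_force: 0.0
```

Run:
```python
from h import *
s,f=grab("wrist"); t,f2=grab("top")
b=cv2.resize(f2[90:282,230:422],(384,384)); cv2.imwrite("pics/w6.png",cv2.cvtColor(cv2.resize(np.hstack([f,b]),None,fx=.89,fy=.89),cv2.COLOR_RGB2BGR))
print(proj([.406,.2225,.055],"wrist",s)*.89,s["position"])
go(406,222.5,34,80.7)
```

```text
[[227.28495455 157.69519604]] [0.40495794 0.22205459 0.18865848]
t 13.0 shift [  1.1   0.6 154.9] turn [-0.   0.   0.1]
```

View pics/w6.png

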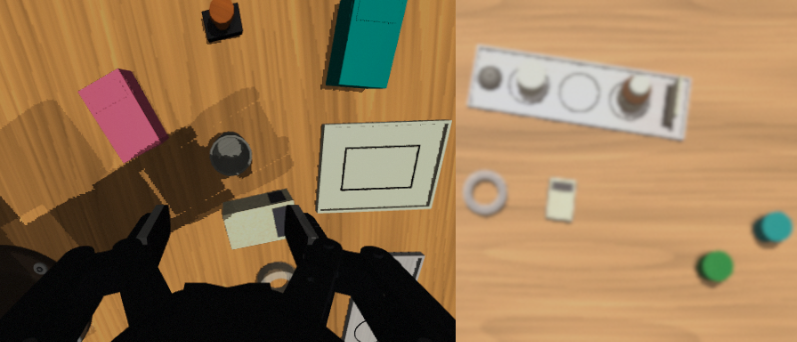

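The cup rim is at about (231,154), slightly right of and above the prediction, so I'm adding (+3,+4.5) mm. The bottle and jar both stand in their rings.

Call:
servo_tool --pt "3 4 30 0 0 0" --pt "3 4 60 0 0 0" --pt "3 4 95 0 0 0" --pt "3 4 125 0 0 0" --pt "3 4 143 0 0 0" --pt "3 4 152 0 0 0" --pt "3 4 155 0 0 0" --pt "3 4 155 0 0 0"

```text
time_s: 13.63
position: [0.4099, 0.2243, 0.0342]
orientation: [0.762, 0.648, -0.0, -0.0]
ft_force: [-0.3, 0.3, -0.5]
finger_gap: 0.852
grasp_force: 0.0
```

Call:
servo_tool --pt "0 0 0 0 0 0" --pt "0 0 0 0 0 0" --pt "0 0 0 0 0 0" --pt "0 0 0 0 0 0" --pt "0 0 0 0 0 0" --pt "0 0 0 0 0 0" --pt "0 0 0 0 0 0" --jaw 0 --grip_force 30

```text
time_s: 14.22
position: [0.4101, 0.225, 0.0356]
orientation: [0.761, 0.648, 0.001, 0.0]
ft_force: [-1.7, -0.7, 5.4]
finger_gap: 0.556
grasp_force: 29.9
```

Call:
servo_tool --pt "0 0 -10 0 0 0" --pt "0 0 -30 0 0 0" --pt "0 0 -60 0 0 0" --pt "0 0 -95 0 0 0" --pt "0 0 -130 0 0 0" --pt "0 0 -140 0 0 0" --pt "0 0 -140 0 0 0"

```text
time_s: 14.8
position: [0.4104, 0.2252, 0.1781]
orientation: [0.761, 0.648, 0.003, 0.001]
ft_force: [0.2, 0.3, 0.0]
finger_gap: 0.556
grasp_force: 31.2
```

Run:
```python
from h import *
s,f=grab("wrist"); cv2.imwrite("pics/w7.png",cv2.cvtColor(f,cv2.COLOR_RGB2BGR))
M=R.from_quat(s["orientation"]).as_matrix()
for o in(-.004,0,.004):
  q=proj(np.array(s["position"])+np.array([0,0,.019])+np.array([(o+.025*np.cos(a))*M[:,0]+.025*np.sin(a)*M[:,1] for a in np.linspace(0,6.28,80)]),"wrist",s); print(o,q.min(0).round(),q.max(0).round())
go(611,-158.5,175,80.7)
```

```text
-0.004 [205. 223.] [303. 307.]
0 [204. 215.] [304. 301.]
0.004 [204. 207.] [304. 295.]
t 14.8 shift [-346.4  259.7    1.4] turn [ 0.2 -0.1  0.1]
```

View pics/w7.png

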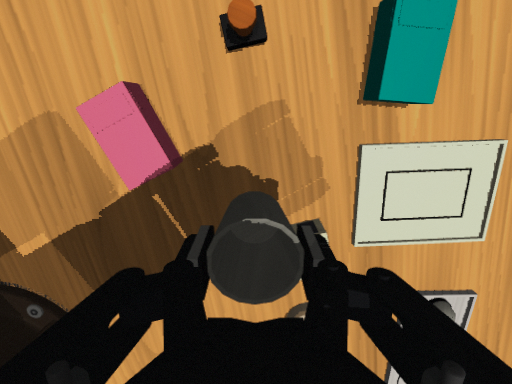

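The cup is held upright with its rim at rows 218–302, which is centred. I'm carrying it to the middle ring.

Call:
servo_tool --pt "-27 20 0 0 0 0" --pt "-56 42 0 0 0 0" --pt "-86 65 0 0 0 0" --pt "-116 87 0 0 0 0" --pt "-146 110 0 0 0 0" --pt "-176 132 0 0 0 0" --pt "-206 154 0 0 0 0" --pt "-236 177 0 0 0 0" --pt "-266 199 0 0 0 0" --pt "-296 222 0 0 0 0" --pt "-326 244 0 0 0 0" --pt "-341 256 0 0 0 0" --pt "-346 260 0 0 0 0" --pt "-346 260 0 0 0 0" --pt "-346 260 0 0 0 0"

```text
time_s: 16.1
position: [0.6102, -0.1575, 0.1732]
orientation: [0.761, 0.648, -0.001, -0.001]
ft_force: [0.2, 0.3, -1.2]
finger_gap: 0.558
grasp_force: 31.3
```

Run:
```python
from h import *
s=arm.observe();print(s["position"]); go(611.5,-158.5,39.5,80.7)
```

```text
[ 0.61024909 -0.15747413  0.17315527]
t 16.1 shift [ -0.9   1.7 133.7] turn [-0.1 -0.   0.1]
```

Call:
servo_tool --pt "-1 1 35 0 0 0" --pt "-1 1 70 0 0 0" --pt "-1 1 100 0 0 0" --pt "-1 1 118 0 0 0" --pt "-1 1 127 0 0 0" --pt "-1 1 132 0 0 0" --pt "-1 1 134 0 0 0" --pt "-1 1 135 0 0 0" --pt "-1 1 135 0 0 0"

```text
time_s: 16.85
position: [0.6123, -0.1593, 0.0404]
orientation: [0.761, 0.648, 0.0, 0.001]
ft_force: [0.7, -0.1, -0.5]
finger_gap: 0.557
grasp_force: 31.3
```

Call:
servo_tool --pt "0 0 0 0 0 0" --pt "0 0 0 0 0 0" --pt "0 0 0 0 0 0" --pt "0 0 0 0 0 0" --pt "0 0 -10 0 0 0" --pt "0 0 -40 0 0 0" --pt "0 0 -80 0 0 0" --pt "0 0 -120 0 0 0" --pt "0 0 -150 0 0 0" --pt "0 0 -150 0 0 0" --pt "0 0 -150 0 0 0" --jaw 80

```text
time_s: 17.77
position: [0.6124, -0.1596, 0.1918]
orientation: [0.761, 0.648, 0.001, 0.002]
ft_force: [-0.4, -1.1, -0.4]
finger_gap: 0.798
grasp_force: 0.0
```

Run:
```python
from h import *
go(432,115.5,200,4.3)
```

```text
t 17.8 shift [ 242.8 -221.9   -9.3] turn [ 0.2 -0.1 76.5]
```

Call:
servo_tool --pt "22 -20 -9 0 0 7" --pt "45 -41 -9 0 0 14" --pt "67 -61 -9 0 0 21" --pt "90 -82 -9 0 0 28" --pt "112 -102 -9 0 0 35" --pt "135 -123 -9 0 0 42" --pt "157 -143 -9 0 0 49" --pt "180 -164 -9 0 0 56" --pt "202 -184 -9 0 0 63" --pt "225 -205 -9 0 0 70" --pt "243 -222 -9 0 0 76.5" --pt "243 -222 -9 0 0 76.5" --pt "243 -222 -9 0 0 76.5" --pt "243 -222 -9 0 0 76.5" --pt "243 -222 -9 0 0 76.5" --pt "243 -222 -9 0 0 76.5" --jaw 94

```text
time_s: 19.1
position: [0.4319, 0.1152, 0.198]
orientation: [0.999, 0.038, -0.0, 0.0]
ft_force: [-0.5, -0.6, -0.6]
finger_gap: 0.938
grasp_force: 0.0
```

Run:
```python
from h import *
s,f=grab("wrist"); cv2.imwrite("pics/w8.png",cv2.cvtColor(f,cv2.COLOR_RGB2BGR))
d=np.radians(4.3);u=np.array([np.cos(d),np.sin(d)]);v=np.array([-u[1],u[0]])
c=np.array([.4324,.1155])
print([proj([*(c+a*.048*u+b*.028*v),.04],"wrist",s).round().tolist() for a,b in((1,1),(1,-1),(-1,-1),(-1,1))],s["position"])
go(432,115.5,22,4.3)
```

```text
[[[228.0, 129.0]], [[280.0, 129.0]], [[278.0, 212.0]], [[231.0, 212.0]]] [0.43188818 0.11517999 0.19796538]
t 19.1 shift [  0.2  -0.3 176. ] turn [0. 0. 0.]
```

View pics/w8.png

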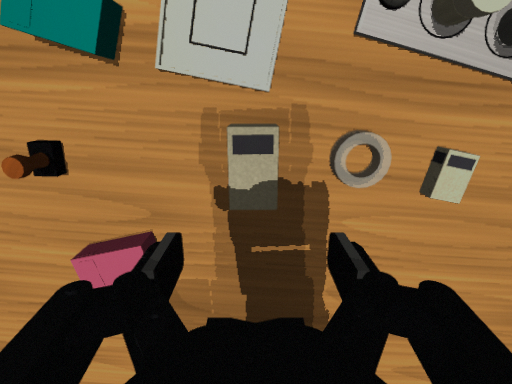

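The large carton's top corners are (228,127), (278,127), (278,210) and (229,210), within 2 px of the prediction. I'm grasping it.

Call:
servo_tool --pt "0 0 35 0 0 0" --pt "0 0 75 0 0 0" --pt "0 0 115 0 0 0" --pt "0 0 145 0 0 0" --pt "0 0 165 0 0 0" --pt "0 0 175 0 0 0" --pt "0 0 177 0 0 0" --pt "0 0 177 0 0 0"

```text
time_s: 19.82
position: [0.4315, 0.1155, 0.0207]
orientation: [0.999, 0.038, -0.001, 0.0]
ft_force: [-0.2, 0.2, 0.4]
finger_gap: 0.94
grasp_force: 0.0
```

Call:
servo_tool --pt "0 0 0 0 0 0" --pt "0 0 0 0 0 0" --pt "0 0 0 0 0 0" --pt "0 0 0 0 0 0" --pt "0 0 0 0 0 0" --pt "0 0 0 0 0 0" --pt "0 0 0 0 0 0" --jaw 0 --grip_force 35

```text
time_s: 20.4
position: [0.432, 0.1158, 0.0223]
orientation: [0.999, 0.038, 0.001, -0.0]
ft_force: [-0.5, -1.4, 7.8]
finger_gap: 0.647
grasp_force: 38.1
```

Call:
servo_tool --pt "0 0 -10 0 0 0" --pt "0 0 -30 0 0 0" --pt "0 0 -60 0 0 0" --pt "0 0 -75 0 0 0" --pt "0 0 -80 0 0 0" --pt "0 0 -80 0 0 0"

```text
time_s: 20.9
position: [0.432, 0.1159, 0.1025]
orientation: [0.999, 0.038, 0.002, -0.0]
ft_force: [0.3, -0.2, -0.8]
finger_gap: 0.647
grasp_force: 37.9
```

Run:
```python
from h import *
go(610.5,159.5,100,-7.1)
```

```text
t 20.9 shift [181.3 -29.9   3.1] turn [-0.  -0.2 11.4]
```

Call:
servo_tool --pt "30 -5 0 0 0 2" --pt "65 -11 0 0 0 4" --pt "100 -16 0 0 0 6.5" --pt "135 -22 0 0 0 9" --pt "165 -27 0 0 0 11" --pt "181 -30 0 0 0 11.4" --pt "181 -30 0 0 0 11.4" --pt "181 -30 0 0 0 11.4" --pt "181 -30 0 0 0 11.4"

```text
time_s: 21.65
position: [0.6084, 0.1592, 0.0999]
orientation: [0.998, -0.061, -0.001, 0.0]
ft_force: [0.1, -0.5, -2.4]
finger_gap: 0.648
grasp_force: 37.8
```

Run:
```python
from h import *
go(610.5,159.5,27,-7.1)
s,f=grab("wrist"); cv2.imwrite("pics/w9.png",cv2.cvtColor(f,cv2.COLOR_RGB2BGR))
d=np.radians(-7.1);u=np.array([np.cos(d),np.sin(d)]);v=np.array([-u[1],u[0]]);c=np.array([.6105,.1595])
P=lambda c,L,W,z:[proj([*(c+a*L/2*u+b*W/2*v),z],"wrist",s).round().tolist()[0] for a,b in((1,1),(1,-1))]
print("tray",P(c,.170,.130,.009),"print",P(c,.104,.064,.004),"carton top far",P(np.array(s["position"][:2]),.096,.056,s["position"][2]+.018))
```

```text
t 21.6 shift [ 2.2 -0.6 72.9] turn [0.  0.1 0. ]
tray [[173.0, 89.0], [335.0, 89.0]] print [[217.0, 130.0], [292.0, 130.0]] carton top far [[193.0, 169.0], [317.0, 169.0]]
```

View pics/w9.png

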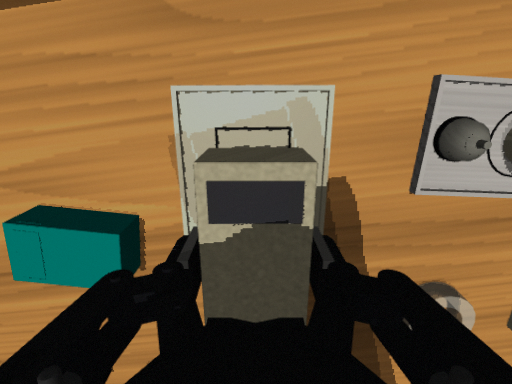

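The tray's far corners (172,87)/(335,86) and print corners (216,127)/(291,128) are about 2 mm beyond the prediction. The carton's far edge, at row 163, is about 2.5 mm beyond too, so the planned TCP target stands.

Call:
servo_tool --pt "1 0 25 0 0 0" --pt "2 -1 48 0 0 0" --pt "2 -1 62 0 0 0" --pt "2 -1 69 0 0 0" --pt "2 -1 72 0 0 0" --pt "2 -1 74 0 0 0" --pt "2 -1 74 0 0 0" --pt "2 -1 74 0 0 0"

```text
time_s: 22.37
position: [0.6121, 0.1602, 0.0281]
orientation: [0.998, -0.062, 0.001, -0.0]
ft_force: [0.2, -0.4, -1.9]
finger_gap: 0.646
grasp_force: 37.8
```

Call:
servo_tool --pt "0 0 0 0 0 0" --pt "0 0 0 0 0 0" --pt "0 0 0 0 0 0" --pt "0 0 0 0 0 0" --pt "0 0 -10 0 0 0" --pt "0 0 -40 0 0 0" --pt "0 0 -80 0 0 0" --pt "0 0 -120 0 0 0" --pt "0 0 -170 0 0 0" --pt "0 0 -170 0 0 0" --pt "0 0 -170 0 0 0" --jaw 80

```text
time_s: 23.28
position: [0.6129, 0.1604, 0.2018]
orientation: [0.998, -0.062, 0.003, -0.001]
ft_force: [0.5, -0.4, -0.8]
finger_gap: 0.798
grasp_force: 0.0
```

Run:
```python
from h import *
s,f=grab("wrist"); cv2.imwrite("pics/w10.png",cv2.cvtColor(f,cv2.COLOR_RGB2BGR)); print(s["position"])
d=np.radians(-7.1);u=np.array([np.cos(d),np.sin(d)]);v=np.array([-u[1],u[0]]);c=np.array([.6125,.1595])
P=lambda c,L,W,z:[proj([*(c+a*L/2*u+b*W/2*v),z],"wrist",s).round().tolist()[0] for a,b in((1,1),(1,-1),(-1,-1),(-1,1))]
print("tray",P(c,.170,.130,.009),"carton",P(c,.096,.056,.044))
go(438,-126,200,-7.3)
```

```text
[0.61288911 0.16040896 0.20177179]
tray [[200.0, 96.0], [312.0, 96.0], [304.0, 229.0], [208.0, 229.0]] carton [[230.0, 131.0], [282.0, 131.0], [280.0, 213.0], [232.0, 213.0]]
t 23.3 shift [-137.5  305.5   -1.5] turn [-0.  -0.2  0.2]
```

View pics/w10.png

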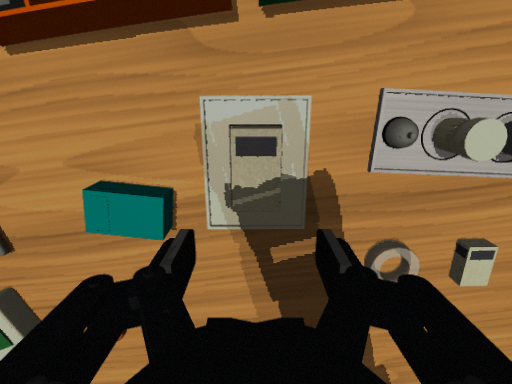

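The carton lies on the print, with its top corners within about 3 px of the ideal (230,131)–(280,213). The small carton is next.

Call:
servo_tool --pt "-14 31 0 0 0 0" --pt "-28 62 0 0 0 0" --pt "-42 93 0 0 0 0" --pt "-56 125 0 0 0 0" --pt "-70 156 0 0 0 0" --pt "-84 187 0 0 0 0" --pt "-98 218 0 0 0 0" --pt "-112 249 0 0 0 0" --pt "-126 280 0 0 0 0" --pt "-134 298 0 0 0 0" --pt "-137 305 0 0 0 0" --pt "-137 305 0 0 0 0" --pt "-137 305 0 0 0 0" --pt "-137 305 0 0 0 0"

```text
time_s: 24.5
position: [0.4387, -0.1248, 0.1969]
orientation: [0.998, -0.061, -0.0, -0.0]
ft_force: [0.3, 0.1, -1.0]
finger_gap: 0.799
grasp_force: 0.0
```

Run:
```python
from h import *
s,f=grab("wrist"); t,f2=grab("top")
cv2.imwrite("pics/w11.png",cv2.cvtColor(f,cv2.COLOR_RGB2BGR));cv2.imwrite("pics/t3.png",cv2.cvtColor(f2,cv2.COLOR_RGB2BGR))
hsv=cv2.cvtColor(f,cv2.COLOR_RGB2HSV); print(s["position"])
d=np.radians(-7.3);u=np.array([np.cos(d),np.sin(d)]);v=np.array([-u[1],u[0]]);c=np.array([.438,-.126])
print([proj([*(c+a*.031*u+b*.02*v),.024],"wrist",s).round().tolist()[0] for a,b in((1,1),(1,-1),(-1,-1),(-1,1))])
for b in blobs((hsv[...,1]<80)&(hsv[...,2]>60),300):
    x,y,w,h=cv2.boundingRect(b)
    if 150<x+w/2<350 and 100<y+h/2<260: print((x,y,w,h),rect(ray(b,.024,"wrist",s)))
go(438,-126,12,-7.3)
```

```text
[ 0.43871283 -0.12480863  0.19690066]
[[239.0, 144.0], [274.0, 144.0], [272.0, 195.0], [239.0, 195.0]]
(130, 141, 56, 56) (array([452.5, -10.2]), 66.8, 65.6, -68.1)
(239, 140, 34, 53) (array([ 442.1, -125.9]), 62.9, 39.4, -7.1)
t 24.6 shift [ -0.5   1.4 185.1] turn [-0.   0.   0.3]
```

View pics/w11.png

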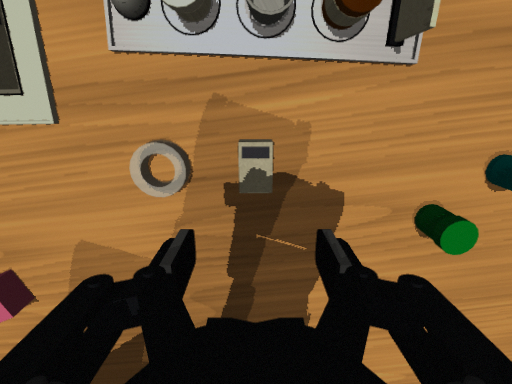

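The small carton spans (239,140) to (273,193) and is aligned. I'm grasping it at its centre.

Call:
servo_tool --pt "2 1 35 0 0 0" --pt "2 1 75 0 0 0" --pt "2 1 115 0 0 0" --pt "2 1 145 0 0 0" --pt "2 1 165 0 0 0" --pt "2 1 177 0 0 0" --pt "2 1 181 0 0 0" --pt "2 1 183 0 0 0" --pt "2 1 183 0 0 0" --pt "2 1 183 0 0 0"

```text
time_s: 25.43
position: [0.4407, -0.1268, 0.015]
orientation: [0.998, -0.061, 0.001, 0.0]
ft_force: [0.7, -0.1, -0.2]
finger_gap: 0.798
grasp_force: 0.0
```

Call:
servo_tool --pt "0 0 0 0 0 0" --pt "0 0 0 0 0 0" --pt "0 0 0 0 0 0" --pt "0 0 0 0 0 0" --pt "0 0 0 0 0 0" --pt "0 0 0 0 0 0" --pt "0 0 0 0 0 0" --pt "0 0 0 0 0 0" --jaw 0 --grip_force 25

```text
time_s: 26.1
position: [0.4405, -0.127, 0.0151]
orientation: [0.998, -0.062, 0.001, 0.0]
ft_force: [-0.9, 1.2, 7.3]
finger_gap: 0.461
grasp_force: 24.8
```

Call:
servo_tool --pt "0 0 -10 0 0 0" --pt "0 0 -30 0 0 0" --pt "0 0 -65 0 0 0" --pt "0 0 -100 0 0 0" --pt "0 0 -135 0 0 0" --pt "0 0 -140 0 0 0" --pt "0 0 -140 0 0 0"

```text
time_s: 26.68
position: [0.4408, -0.1271, 0.1569]
orientation: [0.998, -0.062, 0.002, 0.001]
ft_force: [-1.3, -0.1, -1.7]
finger_gap: 0.464
grasp_force: 26.1
```

Run:
```python
from h import *
s=arm.observe();print(s["position"]);go(612.5,160.5,155,-7.1)
im=cv2.imread("pics/t3.png");hsv=cv2.cvtColor(im,cv2.COLOR_BGR2HSV);g=hsv[...,2].astype(float)
```

```text
[ 0.4407935  -0.12711834  0.15691272]
t 26.7 shift [ 135.  -306.6    2.1] turn [ 0.1 -0.3  0. ]
```

Call:
servo_tool --pt "14 -31 0 0 0 0" --pt "28 -63 0 0 0 0" --pt "42 -95 0 0 0 0" --pt "56 -127 0 0 0 0" --pt "70 -159 0 0 0 0" --pt "84 -191 0 0 0 0" --pt "98 -222 0 0 0 0" --pt "112 -254 0 0 0 0" --pt "125 -284 0 0 0 0" --pt "133 -301 0 0 0 0" --pt "136 -306 0 0 0 0" --pt "136 -306 0 0 0 0" --pt "136 -306 0 0 0 0" --pt "136 -306 0 0 0 0"

```text
time_s: 27.85
position: [0.6121, 0.1589, 0.1537]
orientation: [0.998, -0.062, -0.001, 0.0]
ft_force: [0.8, 0.1, 0.6]
finger_gap: 0.458
grasp_force: 26.1
```

Run:
```python
from h import *
s=arm.observe();print(s["position"]);go(613,160.3,60,-7.1)
```

```text
[0.61209153 0.15892823 0.15367641]
t 27.9 shift [ 0.9 -1.5 93.7] turn [ 0.   0.1 -0. ]
```

Call:
servo_tool --pt "1 -1 30 0 0 0" --pt "1 -1 55 0 0 0" --pt "1 -1 75 0 0 0" --pt "1 -1 86 0 0 0" --pt "1 -1 91 0 0 0" --pt "1 -1 94 0 0 0" --pt "1 -1 95 0 0 0" --pt "1 -1 95 0 0 0" --pt "1 -1 95 0 0 0"

```text
time_s: 28.6
position: [0.6143, 0.1609, 0.0603]
orientation: [0.998, -0.062, 0.001, -0.0]
ft_force: [0.3, -0.0, -0.3]
finger_gap: 0.459
grasp_force: 26.1
```

Call:
servo_tool --pt "0 0 0 0 0 0" --pt "0 0 0 0 0 0" --pt "0 0 0 0 0 0" --pt "0 0 0 0 0 0" --pt "0 0 -10 0 0 0" --pt "0 0 -40 0 0 0" --pt "0 0 -80 0 0 0" --pt "0 0 -120 0 0 0" --pt "0 0 -150 0 0 0" --pt "0 0 -150 0 0 0" --pt "0 0 -150 0 0 0" --jaw 75

```text
time_s: 29.52
position: [0.6143, 0.161, 0.2118]
orientation: [0.998, -0.062, 0.002, -0.0]
ft_force: [-0.7, 0.5, -0.7]
finger_gap: 0.753
grasp_force: 0.0
```

Call:
servo_tool --pt "-20 20 0 0 0 0" --pt "-45 45 0 0 0 0" --pt "-70 75 0 0 0 0" --pt "-95 105 0 0 0 0" --pt "-110 120 0 0 0 0" --pt "-110 120 0 0 0 0" --pt "-110 120 0 0 0 0"

```text
time_s: 30.1
position: [0.4893, 0.0549, 0.2088]
orientation: [0.998, -0.062, -0.001, 0.0]
ft_force: [0.9, 0.7, 0.1]
finger_gap: 0.751
grasp_force: 0.0
```

Run:
```python
from h import *
s,f=grab("wrist"); t,f2=grab("top")
cv2.imwrite("pics/t4.png",cv2.cvtColor(f2,cv2.COLOR_RGB2BGR))
a=f2[110:172,150:366]; b=f
cv2.imwrite("pics/fin.png",cv2.cvtColor(np.vstack([cv2.resize(a,(756,217),interpolation=cv2.INTER_CUBIC),cv2.copyMakeBorder(f[:380],0,0,0,756-512,cv2.BORDER_CONSTANT)]),cv2.COLOR_RGB2BGR))
print(s["position"])
d=np.radians(-7.1);u=np.array([np.cos(d),np.sin(d)]);v=np.array([-u[1],u[0]]);c=np.array([.6125,.1595])
for n,L,W,z in(("large",.096,.056,.044),("small",.062,.04,.068),("tray",.17,.13,.009)):
  q=np.array([[*(c+i*L/2*u+j*W/2*v),z] for i,j in((1,1),(1,-1),(-1,-1),(-1,1))])
  print(n,"wrist",proj(q,"wrist",s).round().tolist(),"top(crop)",((proj(q,"top")-[150,110])*3.5).round().tolist())
for n,k,z in(("jar",80,.062),("cup",0,.059),("bottle",-80,.092)): print(n,((proj([.611+k*.000162,-.1587+k*.000987,z],"top")-[150,110])*3.5).round())
```

```text
[0.48931198 0.05485615 0.20884855]
large wrist [[107.0, 18.0], [163.0, 18.0], [171.0, 117.0], [120.0, 117.0]] top(crop) [[89.0, 31.0], [160.0, 39.0], [142.0, 159.0], [70.0, 150.0]]
small wrist [[104.0, 31.0], [147.0, 31.0], [154.0, 101.0], [114.0, 101.0]] top(crop) [[90.0, 44.0], [142.0, 50.0], [130.0, 129.0], [78.0, 122.0]]
tray wrist [[85.0, -10.0], [204.0, -12.0], [212.0, 146.0], [109.0, 146.0]] top(crop) [[58.0, -5.0], [218.0, 14.0], [189.0, 220.0], [25.0, 201.0]]
jar [[425.  73.]]
cup [[529.  90.]]
bottle [[640.  95.]]
```

View pics/fin.png

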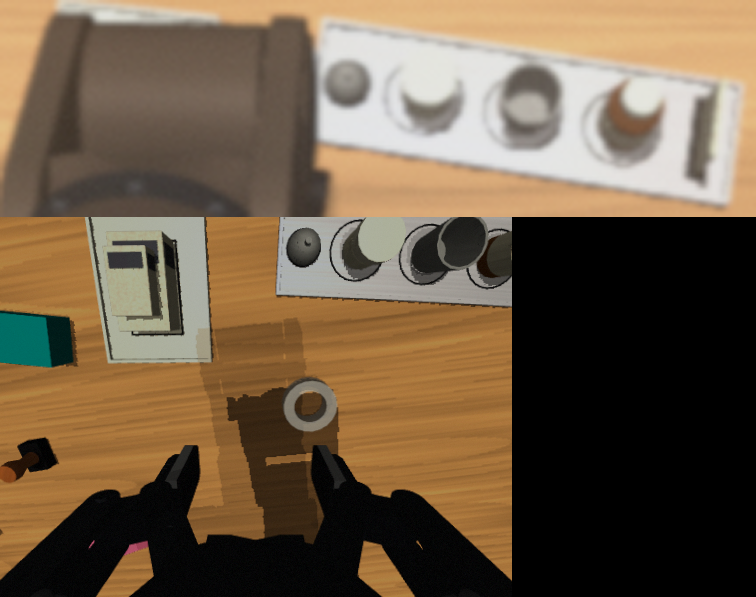

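The stack sits at the predicted corners: small carton (104,32)–(154,101), large carton's near edge at row 116. All three round items stand in their rings. I'll do one numeric check in the top view before handing in.

Run:
```python
from h import *
im=cv2.imread("pics/t4.png");hsv=cv2.cvtColor(im,cv2.COLOR_BGR2HSV);g=hsv[...,2]
for n,(cx,cy),w,z in(("jar",(273,133),10,.062),("bottle",(333,138),7,.092)):
    print(n,"expected rel top",np.array([608.8,-158.3])+(80 if n=="jar" else -80)*np.array([.162,.987]))
    for th in(185,200,215):
        m=np.zeros(g.shape,bool);m[cy-w-3:cy+w+3,cx-w-2:cx+w+2]=1
        for b in blobs((g>th)&(hsv[...,1]<60)&m,25): print(th,cv2.contourArea(b),rect(ray(b,z,"top")))
```

```text
jar expected rel top [621.76 -79.34]
185 436.5 (array([619.5, -82.6]), 69.0, 61.7, -0.2)
200 382.0 (array([619.5, -82.6]), 69.0, 61.7, -0.2)
215 300.5 (array([618.1, -82.5]), 66.1, 61.6, -0.2)
bottle expected rel top [ 595.84 -237.26]
185 175.0 (array([ 597.1, -236.7]), 49.9, 44.2, -1.9)
200 128.5 (array([ 597.1, -236.7]), 49.9, 44.2, -1.9)
215 83.5 (array([ 592. , -243.1]), 39.9, 31.1, -1.9)
```

```bash
python3 -c "
from rig import arm
print(arm.hand_in())"
```

```text
the job is handed in; nothing more can be done
None
```

I placed all five items as asked and handed the job in at about 30 s; the hand-in returned no verdict, but the last pictures showed everything within a few millimetres of centre and the tape and stamp not visibly moved.

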